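# Shorten a photo printer's paper cassette to postcard length

### The arm

A 7-joint arm with a two-finger parallel gripper is mounted at the origin on a cart in front of the work surface, level with it; the furniture and walls round the work are solid. World frame = base frame: x ahead of the robot, y to its left, z up, the work surface at z = 0. Lengths are in m, angles in rad, forces in N, time in s.
With the tool pointing down it reaches from about 0.425 to 0.95 m from the base axis. Payload 4.7 kg.
Tool frame: the origin (TCP) lies midway between the tips of the shut fingers; the grasp point (between the pads) lies 19 mm behind it (bot.grasp_offset is the z of the grasp point in the tool frame, in m); z points along the fingers, y is the line along which they close (so a half turn about z gives the same grasp; the last joint's range is limited). The gripper opens to 87 mm and grips with 3 to 60 N. Pads are 19 mm wide; open, the fingers measure 117 mm over their backs; the gripper's body (75 mm by 190 mm) begins 51 mm behind the grasp point.
Start: joints at [1.21, 0.469, -0.049, 1.532, 0.024, 1.141, -0.082], TCP at [0.22, -0.638, 0.223] pointing down, gripper open.
Joint ranges: [-2.59, 2.59], [-0.33, 1.99], [-1.39, 1.29], [0.1, 2.45], [-1.04, 4.18], [0.21, 1.99], [-2.66, 2.66]. Speed limits (rad/s): [2.57, 2.57, 3.14, 3.14, 3.14, 3.14, 3.14].

### API

Orientations are given as a unit quaternion [w, x, y, z].
In Python, from bench import bot, grab_frame gives the robot as it stands.
- The arm moves only by the tool send_rows, never from a script. Its argument "series" is a list of rows, each a list of 4 numbers: the shift along the tool's x, y, z in units of 30 mm (1.0 is 30 mm), then the turn about the tool's z in units of 5 degrees (1.0 is 5 degrees). A call has 1 to 8 rows; each row shifts and turns the commanded pose from where the row before left it, along the tool's axes as they then stand; what a row does not reach is not made up. A row lasts 1/12 s, in which the tool goes at most 41.7 mm and 7.16 degrees, less where a joint would pass 70% of its speed; a pose out of reach is approached as far as the arm can. A call is refused whole if a number of a shift passes 1 or a number of a turn 1, either way. A call with a gripper value outside its range is refused whole. "claw" is the gripper command: -1 is shut, 1 is fully open, values between are in proportion, set as the call begins (left out, the last holds). The fingers move at their own pace and stop on an object; "force" is the grip in N (left out, the last holds). Time passes only in rows, so rows that do not move let the fingers close. It gives the time, the measured TCP pose, the force, the opening and the grip force at its end, in the units of the state.
- bot.observe(): the state, without advancing time (a new reading comes with each control period).
- grab_frame(name): name is "scene" or "top" or "wrist"; returns a dict with "img" (384x512x3 uint8, red, green, blue), "depth" (384x512 float32, m along the optical axis (not along the pixel's ray), 0 where there is no reading), "K" (3x3 intrinsics, pixels), "k1" (the pictures are not rectified: a ray, as slopes to the right and down, at radius r is drawn at 1 + k1 r^2 times it, then the intrinsics apply), "R" (3x3) and "t" (3): a world point X has camera coordinates R X + t; the wrist camera has in their place "tool_from_camera" (4x4, takes a point from camera to tool coordinates, whose origin is the TCP and whose axes are the flange's). Camera axes: x right, y down, z forward; pixel columns grow to the right and rows downward; lengths in m; the calibration is good to about 2 mm. A picture is of the moment at which its call begins: read the wrist's pose just before it.
- bot.hand_in(): hands the job in; it is judged then, once.
The state is a dict: "time": time; "q": joint angles; "qvel": joint speeds; "joint_efforts": joint torques, N m; "tcp_pos": TCP position; "orientation": TCP orientation; "ft_force": force on the tool from outside, world axes, zero at the start; "torque": the same for the moment, N m; "width": opening from 0.0 (shut) to 1.0 (fully open); "grip_force": force on a finger pad.
Only numpy, scipy, OpenCV 4.12 (cv2) and the standard library are available. Lean on these libraries where they do the work, as an engineer would, in place of code of your own. Each camera call takes 0.05 s, during which the arm holds its last target. There are 200 camera calls.

### The job

The photo printer's paper cassette on the desk is still drawn out for long paper, but postcards are loaded in it. Press the broad spring catch beside the tray down and, while holding it down, push the thumb tab so that the sliding end moves in past the catch; then push the tab on until the sliding end is fully home behind the cards and the catch springs up again and locks it. Only press and push: do not lift the postcards out, do not force the cassette, and leave the small things lying round the cassette where they are.

Things in the scene. Friction and masses are not known exactly. Their poses are not given: they have to be found in the camera images.
- cassette: Grey plastic paper cassette of a small photo printer, fixed on the desk. Origin: on the desk top under the catch's centre line. Its level +x is the way the sliding end is pushed IN; +y points from the tray to the catch and out past it; z up. Open tray with 30 mm walls at x -30..121, y -145..-29 mm; beside it the lock housing, a flat deck 30 mm above the desk, x -58..62, y -29..19 mm.
- catch (a joint): How far the catch (point catch_spot) is pressed straight down, m: 0 = up, 0.0065 = fully down, almost flush with the deck. Spring: about 1.6 N to start, 5.8 N fully down. Over 4.5 mm down, its tooth lets the runner bar pass. Once the sliding end is 8 mm in, the runner keeps the catch down, until at 50 mm a second notch lets it spring up if nothing presses on it.
- sliding_end (a joint): How far the sliding end has been pushed in along the cassette's +x, m: 0 = drawn out for long paper, locked (start); 0.050 = fully home for postcards, where the second notch meets the catch (stop at 0.0508). It needs about 3 to 8 N with the cards in front of it. Its notched runner bar lies flush in the deck between catch and tray.
- catch_spot (a point): Point to press, on top of the catch when up (37 mm above the desk); fixed to the cassette, it does not go down with the catch. The catch is a grey ribbed key with a level top, in the cassette's frame x -52..-2, y -9..15 mm (this point: x -36, y 0). At the start the tab stands over it; the part x -52..-22 mm lies free behind the tab. Beyond x -2 comes the deck.
- tab_face (a point): Centre of the ribbed pushing face of the thumb tab; moves with the sliding end. The face looks to the cassette's -x, is pushed to +x, and is at x -22 mm at the start. The tab is an upright plate 6 mm thick, y -24..17 mm, reaching over the catch, from 38.5 to 60 mm above the desk. A fingertip pressing the catch behind it can push it with its side.
- postcards: Stack of white postcards, 148 x 100 x 12 mm, lying loose in the cassette's tray; origin under its centre, x along its length. The end wall of the sliding end pushes it forward as it comes in. It stays in the tray.
- rubber_stamp: Bystander: upright rubber stamp with a dark turned handle on a wooden block, 27 x 48 x 70 mm, standing near the cassette; origin at the centre of its underside.
- eraser: Bystander: eraser in a card sleeve, 23 x 52 x 13 mm, lying near the cassette; origin at the centre of its underside.
- binder_clip: Bystander: black binder clip, 22 x 25 x 34 mm, standing near the cassette; origin at the centre of its underside.
Mind the look-alikes: they are no part of the job. Several things have the shape of the postcards; the one meant has the colours described above.

How it is judged:
On the way, in this order (a step that is already met when the one before it is completed fails the run):
1. the catch is pressed down with the sliding end still drawn out (value of joint catch above 0.004 m and value of joint sliding_end below 0.003 m), for 0.04 s.
2. the sliding end has been pushed in past the held-down catch (value of joint catch above 0.003 m and value of joint sliding_end above 0.012 m), for 0.04 s.
At the end, for the whole second after the job is handed in: The sliding end is home (pushed in at least 48.5 of 50 mm), the catch has sprung up in the second notch (within 1.5 mm of fully up), the postcards lie flat in the tray against its front, all at rest (value of joint sliding_end above 0.0485 m and value of joint catch below 0.0015 m and x of postcards in the frame of cassette above 0.038 m and z of postcards in the frame of cassette below 0.01 m and angle between postcards's own z axis and vertical below 0.05 rad and linear speed of postcards below 0.02 m/s and velocity of joint sliding_end below 0.005 m/s); the robot touches nothing.
It fails at once if the postcards are lifted out of the tray (z of postcards in the frame of cassette above 0.016 m or angle between postcards's own z axis and vertical above 0.15 rad).
It fails at once if the cassette is forced (pushed or pressed with more than 60 N) (contact force between the fingers and cassette above 60 N).
It fails at once if the rubber stamp is shifted or picked up (distance of rubber_stamp from where it was at the start of the episode above 0.02 m).
It fails at once if the eraser is shifted or picked up (distance of eraser from where it was at the start of the episode above 0.02 m).
It fails at once if the binder clip is shifted or picked up (distance of binder_clip from where it was at the start of the episode above 0.02 m).
It also fails if it takes over 32 s, if anything falls off the work surface, if the arm or the gripper's body presses on something with over 40 N, if the wrist force passes 120 N, or if a joint passes its speed limit or range.

## Working session

There is one attempt and no reset: what is moved stays moved. The work goes in short steps, Python scripts to look and compute and a tool call to move; the robot and the scene stay as the last step left them, time stands still between calls to the robot, and variables do not carry over. Pictures are saved under pics/ and viewed, at most 10 in all, crops included, and the job is handed in when it is done.

Besides the shell and the picture viewer there is one more tool, called by a JSON object that holds its "method" and its "body", one argument or row to a line. send_rows: Moves the arm, as the interface text tells. Its arguments: {"type":"object","properties":{"series":{"type":"array","items":{"type":"array","items":{"type":"number"}}},"claw":{"type":"number"},"force":{"type":"number"}},"required":["series"]}

```bash
mkdir -p pics
cat > h.py <<'E'
import numpy as np, cv2
from bench import bot, grab_frame
def world(f,u,v,z=None):
    K=f["K"];d=f["depth"][int(round(v)),int(round(u))]
    D=np.array([f["k1"],0,0,0,0],float)
    # r' = r(1+k1 r^2)
    x,y=cv2.undistortPoints(np.array([[[u,v]]],float),K,D)[0,0]
    if "R" in f: R=f["R"].T; o=-R@f["t"]
    else:
        s=f["state"]; from scipy.spatial.transform import Rotation as Ro
        w=s["orientation"]; Rt=Ro.from_quat([w[1],w[2],w[3],w[0]]).as_matrix()
        T=f["tool_from_camera"]; R=Rt@T[:3,:3]; o=Rt@T[:3,3]+s["tcp_pos"]
    ray=R@np.array([x,y,1])
    if z is None: return o+ray*d
    return o+ray*(z-o[2])/ray[2]
def grab(n):
    s=bot.observe(); f=dict(grab_frame(n)); f["state"]=s; return f
E
python3 - <<'E'
from h import *
for n in("scene","top"):
    f=grab(n); cv2.imwrite(f"pics/{n}0.png",cv2.resize(f["img"][...,::-1],(768,576))); np.save(n+".npy",f,allow_pickle=True)
print(bot.observe())
E
```

```text
{'time': 0.1, 'q': array([ 1.21009755,  0.46936616, -0.048587  ,  1.53354325,  0.02408837,
        1.14101078, -0.08231841]), 'qvel': array([-0.00053722, -0.00151809,  0.00047621, -0.0043146 , -0.00121816,
        0.00016968,  0.00143376]), 'joint_efforts': array([ 1.05075582e-03, -5.09169066e+01, -8.10743496e-02, -2.36831689e+01,
       -6.14305423e-02,  3.44170583e-02,  6.96221218e-05]), 'tcp_pos': array([ 0.21971693, -0.63768067,  0.22161394]), 'orientation': array([-8.54520177e-04,  9.86270023e-01,  1.65138377e-01, -1.70014018e-04]), 'ft_force': array([-0.06004328,  0.79858776,  0.00219435]), 'torque': array([-0.06004982,  0.00874997, -0.00180618]), 'grip_force': 0.0, 'width': 0.9988596395365286}
```

View pics/top0.png

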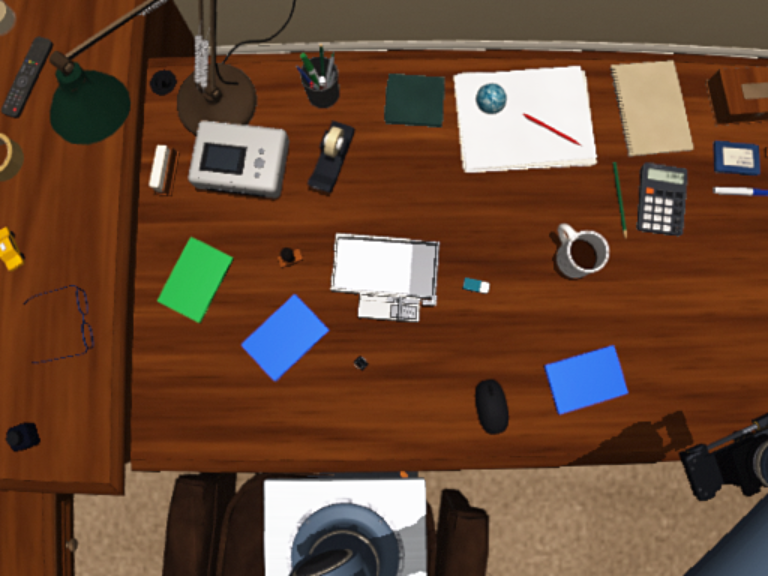

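View pics/scene0.png

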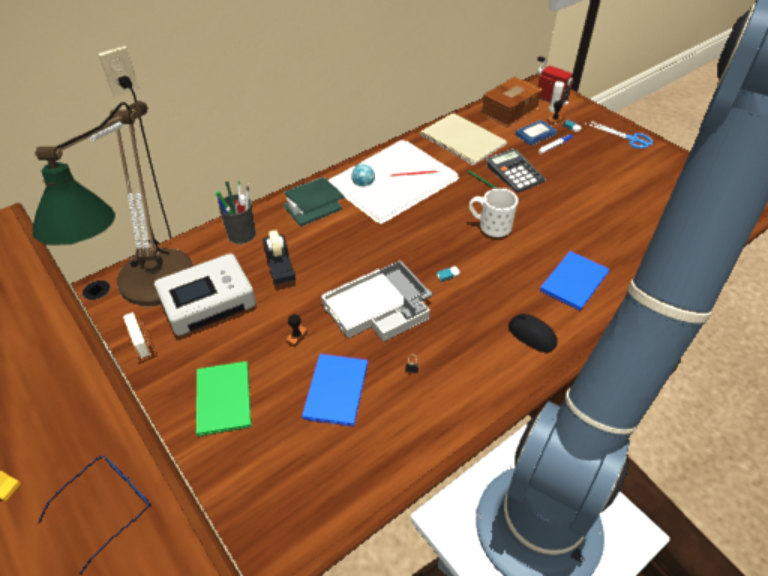

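The top view shows the cassette at about (385,270). Its lock housing faces the robot at about (390,308), with the catch and tab at about (405,312). Stamp is at (290,257), eraser at (476,286), clip at (361,363). Sliding in therefore points image-left, roughly world +y. I'll zoom in and measure the housing.

Run:
```python
from h import *
f=np.load("top.npy",allow_pickle=True).item()
c=f["img"][145:225,210:305,::-1]
cv2.imwrite("pics/crop1.png",cv2.resize(c,None,fx=8,fy=7,interpolation=cv2.INTER_NEAREST))
P=np.array([[world(f,u,v) for u in range(205,310)] for v in range(145,225)])
# housing deck/walls/tray at z>0.02
m=((P[...,2]>.024)&(P[...,2]<.034)).astype(np.uint8)
n,l,st,ce=cv2.connectedComponentsWithStats(m)
k=1+np.argmax(st[1:,4]);print(st[k])
q=P[l==k][:,:2].astype(np.float32); r=cv2.minAreaRect(q);print(r,cv2.boxPoints(r))
t=P[(P[...,2]>.05)&(P[...,2]<.064)];print("tab?",t.round(3))
for n,(u,v) in dict(stamp=(193,171),eraser=(317,191),clip=(240,242)).items(): print(n,world(f,u,v).round(3),world(f,u,v,0.03).round(3))
```

```text
[ 15  39  71  30 558]
((0.5059403777122498, -0.08356288820505142), (0.08542130887508392, 0.20993639528751373), 1.687276840209961) [[ 0.4601575   0.02010222]
 [ 0.466339   -0.18974316]
 [ 0.55172324 -0.187228  ]
 [ 0.54554176  0.02261738]]
tab? [[ 0.507 -0.114  0.057]
 [ 0.507 -0.117  0.062]
 [ 0.504 -0.114  0.06 ]
 [ 0.504 -0.117  0.056]
 [ 0.501 -0.114  0.061]
 [ 0.498 -0.114  0.059]
 [ 0.498 -0.117  0.061]
 [ 0.495 -0.114  0.06 ]
 [ 0.495 -0.117  0.061]
 [ 0.492 -0.114  0.059]
 [ 0.492 -0.117  0.059]
 [ 0.489 -0.114  0.061]
 [ 0.489 -0.116  0.063]
 [ 0.487 -0.114  0.059]
 [ 0.487 -0.117  0.058]
 [ 0.484 -0.111  0.057]
 [ 0.484 -0.114  0.055]
 [ 0.484 -0.116  0.059]
 [ 0.481 -0.111  0.055]
 [ 0.481 -0.113  0.061]
 [ 0.481 -0.116  0.06 ]
 [ 0.478 -0.111  0.057]
 [ 0.478 -0.113  0.058]
 [ 0.478 -0.116  0.053]
 [ 0.475 -0.11   0.06 ]
 [ 0.475 -0.113  0.057]
 [ 0.475 -0.116  0.056]
 [ 0.472 -0.11   0.056]
 [ 0.472 -0.113  0.059]
 [ 0.472 -0.116  0.056]
 [ 0.469 -0.11   0.061]]
stamp [0.589 0.098 0.065] [0.595 0.103 0.03 ]
eraser [ 0.531 -0.269  0.017] [ 0.529 -0.267  0.03 ]
clip [ 0.382 -0.036  0.016] [ 0.381 -0.036  0.03 ]
```

View pics/crop1.png

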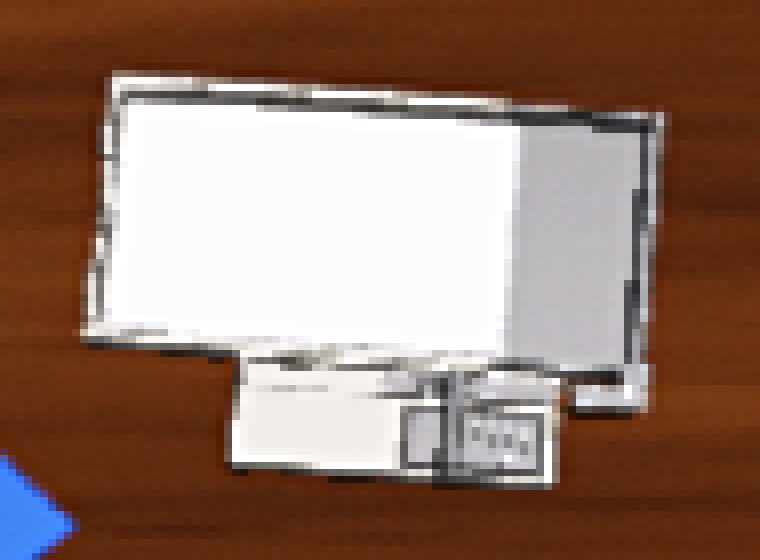

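The crop shows the deck spanning (228..558, 360..488). The tab is the dark bar at x≈450, with the free ribbed part of the catch to its right at about (505,443). The cassette is tilted about 4°: +x ≈ (0.07, 0.998) in world, tab face ≈ y −0.117, x 0.47..0.507. First I go above the catch, then turn.

{"method": "send_rows", "body": {
  "series": [
    [0.86,-0.81,0,0],
    [0.86,-0.81,0,0],
    [0.86,-0.81,0,0],
    [0.86,-0.81,0,0],
    [0.86,-0.81,0,0],
    [0.86,-0.81,0,0],
    [0.86,-0.81,0,0],
    [0.86,-0.81,0,0]
  ],
  "claw": -1
}}

```text
time: 0.77
tcp_pos: [0.352, -0.3853, 0.2223]
orientation: [-0.0, 0.986, 0.165, -0.0]
ft_force: [0.4, 0.6, 0.3]
width: 0.479
grip_force: 0.0
```

{"method": "send_rows", "body": {
  "series": [
    [0.86,-0.81,0,0],
    [0.86,-0.81,0,0],
    [0.86,-0.81,0,0],
    [0.86,-0.81,0,0],
    [0.86,-0.81,0,0],
    [0.86,-0.81,0,0],
    [0.86,-0.81,0,0],
    [0.86,-0.81,0,0]
  ]
}}

```text
time: 1.43
tcp_pos: [0.4837, -0.1345, 0.2224]
orientation: [0.0, 0.986, 0.165, -0.0]
ft_force: [-0.4, 0.4, 0.2]
width: 0.011
grip_force: 0.0
```

{"method": "send_rows", "body": {
  "series": [
    [0,0,0,-0.96],
    [0,0,0,-0.96],
    [0,0,0,-0.96],
    [0,0,0,-0.96],
    [0,0,0,-0.96],
    [0,0,0,-0.96],
    [0,0,0,-0.96]
  ]
}}

```text
time: 2.02
tcp_pos: [0.4832, -0.1361, 0.2222]
orientation: [-0.0, 0.896, 0.445, -0.0]
ft_force: [0.1, 0.3, 1.2]
width: 0.005
grip_force: 0.0
```

{"method": "send_rows", "body": {
  "series": [
    [0,0,0,-0.96],
    [0,0,0,-0.96],
    [0,0,0,-0.96],
    [0,0,0,-0.96],
    [0,0,0,-0.96],
    [0,0,0,-0.96],
    [0,0,0,-0.96]
  ]
}}

```text
time: 2.6
tcp_pos: [0.4832, -0.1361, 0.2222]
orientation: [-0.0, 0.729, 0.685, -0.0]
ft_force: [0.1, 0.6, -0.5]
width: 0.012
grip_force: 0.0
```

Run:
```python
from h import *
f=grab("wrist"); np.save("w.npy",f,allow_pickle=True)
cv2.imwrite("pics/w1.png",cv2.resize(f["img"][...,::-1],(768,576)))
print(f["K"],f["k1"],f["tool_from_camera"])
```

```text
[[288.29734032   0.         252.54129118]
 [  0.         288.29734032 189.42051666]
 [  0.           0.           1.        ]] -0.0427687871337946 [[-8.87782577e-04 -9.57378637e-01 -2.88834480e-01  7.98578770e-02]
 [ 9.99999295e-01 -6.22133468e-04 -1.01152971e-03 -4.39093842e-04]
 [ 7.88723342e-04 -2.88835175e-01  9.57378514e-01 -1.61851212e-01]
 [ 0.00000000e+00  0.00000000e+00  0.00000000e+00  1.00000000e+00]]
```

View pics/w1.png

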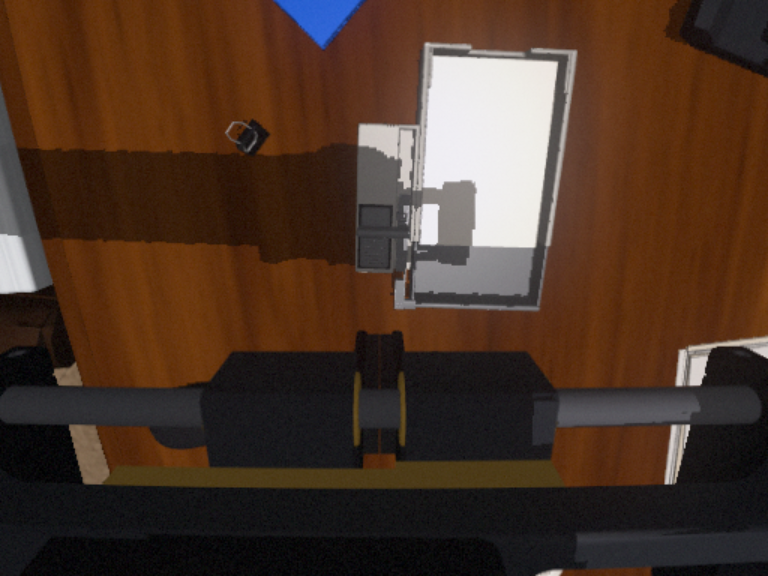

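The wrist view shows the deck's outer edge from (358,124) to (357,271), the catch at (357–393, 204–270), and the tab as the dark bar at row ≈231. I cast these onto their planes.

Run:
```python
from h import *
f=np.load("w.npy",allow_pickle=True).item()
w=lambda u,v,z:world(f,u/1.5,v/1.5,z)
a=w(358,124,.03);b=w(357,271,.03)
print(a,b,np.linalg.norm(a-b))
ex=(a-b)/np.linalg.norm(a-b); ey=np.array([-ex[1],ex[0],0]); 
org=(a+b)/2-.002*ex-.019*ey; print("ex",ex,np.degrees(np.arctan2(ex[1],ex[0])),"org",org)
cs=lambda p:[round(1000*float((p-org)@e),1) for e in(ex,ey)]
for n,u,v,z in[("tray front inner corner",425,44,.03),("tray far front",576,50,.03),("catch far c",393,204,.036),("catch near c",359,270,.036)]: print(n,cs(w(u,v,z)))
P=np.array([[world(f,u,v) for u in range(225,290)] for v in range(70,210)]).reshape(-1,3)
L=np.array([cs(p) for p in P]);z=P[:,2]*1000
s=(L[:,0]>-60)&(L[:,0]<70)&(L[:,1]>-30)&(L[:,1]<25)
for lo,hi in((27,33),(34,39),(52,66)):
    k=s&(z>lo)&(z<hi);print(lo,k.sum(),np.percentile(L[k],[2,50,98],axis=0).round(1).tolist(),np.median(z[k]))
# tcp in the cassette
print("tcp",cs(f["state"]["tcp_pos"]))
t=np.load("top.npy",allow_pickle=True).item()
for u,v in((228,468),(558,488),(110,75),(660,115)): print("top",cs(world(t,210+u/8,145+v/7,.03)))
```

```text
[ 0.47259277 -0.03280864  0.03      ] [ 0.46281032 -0.15017448  0.03      ] 0.1177728197451629
ex [0.08306204 0.99654438 0.        ] 85.23540617983808 org [ 0.48646976 -0.09506283  0.03      ]
tray front inner corner [118.5, -30.2]
tray far front [118.1, -143.7]
catch far c [0.6, -9.6]
catch near c [-54.4, 17.0]
27 2550 [[-55.7, -29.3], [17.4, -3.7], [60.1, 19.8]] 29.593724601729043
34 630 [[-50.3, -6.3], [-30.3, 5.2], [-2.7, 16.4]] 36.5770104223421
52 220 [[-22.6, -21.1], [-18.4, -1.5], [-16.0, 17.7]] 59.168863207251476
tcp [-41.2, -0.1]
top [60.9, 21.4]
top [-61.3, 21.4]
top [118.1, -144.7]
top [-89.8, -141.3]
```

The frame fits the given sizes: catch, tab and tray edges are all within 1–2 mm. TCP is at x −41, y 0. I correct to x −36.5, y +2, fix the yaw and go down to z ≈ 0.045.

{"method": "send_rows", "body": {
  "series": [
    [0.15,-0.07,0,0.24],
    [0,0,1,0],
    [0,0,1,0],
    [0,0,1,0],
    [0,0,1,0],
    [0,0,1,0],
    [0,0,0.6,0],
    [0,0,0.3,0]
  ],
  "force": 20
}}

```text
time: 3.32
tcp_pos: [0.4797, -0.1312, 0.0428]
orientation: [-0.002, 0.738, 0.675, -0.001]
ft_force: [-0.6, -0.2, -0.2]
width: 0.008
grip_force: 0.0
```

Run:
```python
from h import *
f=grab("wrist"); s=f["state"]; print(s["tcp_pos"],s["orientation"],s["ft_force"])
d=s["tcp_pos"]-[.48647,-.09506,0]; print(d@[.0831,.9965,0],d@[-.9965,.0831,0])
cv2.imwrite("pics/w2.png",cv2.resize(f["img"][...,::-1],(768,576)))
```

```text
[ 0.47968831 -0.13115456  0.04281312] [-0.00215769  0.73769085  0.6751338  -0.00138164] [-0.64323365 -0.16735057 -0.18302714]
-0.036531790715585044 0.0037584982945686445
```

View pics/w2.png

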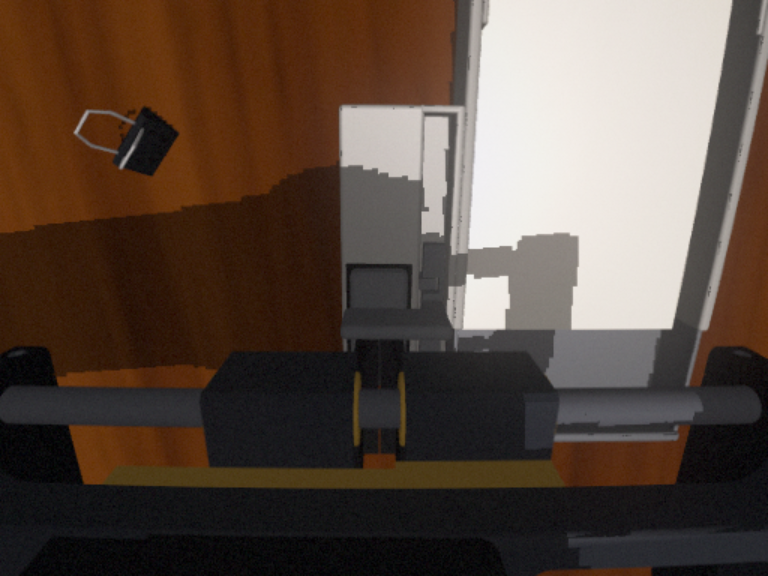

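The fingers (380,370) stand just behind the tab (397,322) and line up with the catch, whose centre is at column 380. Now press slowly.

{"method": "send_rows", "body": {
  "series": [
    [0,0,0.1,0],
    [0,0,0.1,0],
    [0,0,0.07,0],
    [0,0,0.07,0],
    [0,0,0.04,0],
    [0,0,0,0],
    [0,0,0,0]
  ]
}}

```text
time: 3.95
tcp_pos: [0.4827, -0.1318, 0.0349]
orientation: [0.001, 0.737, 0.676, 0.001]
ft_force: [0.8, -1.0, 3.0]
width: 0.003
grip_force: 1.5
```

{"method": "send_rows", "body": {
  "series": [
    [0,0,0.05,0],
    [0,0,0.05,0],
    [0,0,0.04,0],
    [0,0,0,0],
    [0,0,0,0]
  ]
}}

```text
time: 4.37
tcp_pos: [0.4827, -0.1319, 0.0307]
orientation: [0.001, 0.737, 0.676, 0.0]
ft_force: [-0.2, -1.1, 8.7]
width: 0.007
grip_force: 4.4
```

Catch is fully down (6.3 mm, 8.7 N). Now push in +x with the catch held.

{"method": "send_rows", "body": {
  "series": [
    [0.1,0,-0.02,0],
    [0.1,0,0,0],
    [0.1,0,0,0],
    [0.1,0,0,0],
    [0.1,0,0,0],
    [0.1,0,0,0],
    [0,0,0,0]
  ]
}}

```text
time: 4.95
tcp_pos: [0.4839, -0.1152, 0.031]
orientation: [0.001, 0.737, 0.675, -0.0]
ft_force: [1.1, -4.1, 5.1]
width: 0.006
grip_force: 2.9
```

{"method": "send_rows", "body": {
  "series": [
    [0.1,0,0,0],
    [0.1,0,0,0],
    [0.1,0,0,0],
    [0,0,0,0],
    [0,0,0,0]
  ]
}}

```text
time: 5.37
tcp_pos: [0.4846, -0.1063, 0.0309]
orientation: [0.001, 0.738, 0.675, -0.0]
ft_force: [1.1, -4.3, 6.7]
width: 0.002
grip_force: 3.0
```

{"method": "send_rows", "body": {
  "series": [
    [0,0,-0.1,0],
    [0,0,-0.1,0],
    [0,0,-0.1,0],
    [0,0,-0.1,0],
    [0,0,-0.1,0],
    [0,0,0,0]
  ]
}}

```text
time: 5.87
tcp_pos: [0.4831, -0.1047, 0.0457]
orientation: [-0.0, 0.737, 0.676, -0.001]
ft_force: [-1.9, -3.3, 0.7]
width: 0.004
grip_force: 2.0
```

Run:
```python
from h import *
f=grab("wrist"); s=f["state"]; print(s["tcp_pos"],s["ft_force"])
d=s["tcp_pos"]-[.48647,-.09506,0]; print(d@[.0831,.9965,0],d@[-.9965,.0831,0])
cv2.imwrite("pics/w3.png",cv2.resize(f["img"][...,::-1],(768,576)))
```

```text
[ 0.48311883 -0.10473278  0.04567025] [-1.91567976 -3.34135045  0.72534406]
-0.009917407560592466 0.002535630004632812
```

View pics/w3.png

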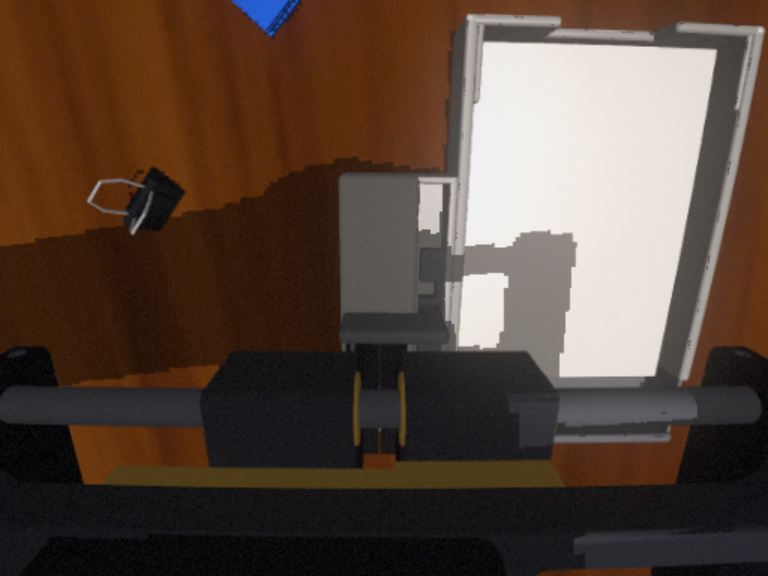

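The tab is moving with the fingertip. The slide is ≈21 mm in, the tip is clear above the catch, and the clip is undisturbed. I push on for about 24 mm, then creep.

{"method": "send_rows", "body": {
  "series": [
    [0.12,0,0,0],
    [0.12,0,0,0],
    [0.12,0,0,0],
    [0.12,0,0,0],
    [0.12,0,0,0],
    [0.12,0,0,0],
    [0.08,0,0,0],
    [0,0,0,0]
  ]
}}

```text
time: 6.58
tcp_pos: [0.4863, -0.0793, 0.0455]
orientation: [-0.0, 0.737, 0.676, 0.001]
ft_force: [-1.0, -1.3, -0.6]
width: 0.005
grip_force: 0.7
```

{"method": "send_rows", "body": {
  "series": [
    [0.04,0,0,0],
    [0.04,0,0,0],
    [0.04,0,0,0],
    [0,0,0,0],
    [0,0,0,0]
  ]
}}

```text
time: 7.0
tcp_pos: [0.4866, -0.0777, 0.0456]
orientation: [0.0, 0.737, 0.675, -0.0]
ft_force: [-1.5, -4.9, -0.0]
width: 0.007
grip_force: 2.3
```

{"method": "send_rows", "body": {
  "series": [
    [0.04,0,0,0],
    [0.03,0,0,0],
    [0,0,0,0],
    [0,0,0,0]
  ]
}}

```text
time: 7.33
tcp_pos: [0.4866, -0.0776, 0.0456]
orientation: [0.001, 0.738, 0.675, -0.001]
ft_force: [-0.1, -8.3, 0.1]
width: 0.004
grip_force: 4.4
```

```bash
cat > m.py <<'E'
from h import *
import sys
f=grab("top"); org=np.array([.48647,-.09506,0]);ex=np.array([.0831,.9965,0]);ey=np.array([-.9965,.0831,0])
P=np.array([[world(f,u,v) for u in range(205,310)] for v in range(145,225)]).reshape(-1,3)
w=grab("wrist")
Q=np.array([[world(w,u,v) for u in range(150,470)] for v in range(0,235)]).reshape(-1,3)
for n,P in(("top",P),("wrist",Q)):
    x=(P-org)@ex*1000;y=(P-org)@ey*1000;z=P[:,2]*1000
    for nm,k in(("catch z",(x>-50)&(x<-6)&(y>-6)&(y<12)&(z<45)),("tab",(x>-30)&(x<60)&(y>-22)&(y<15)&(z>50)&(z<64))):
        print(n,nm,k.sum(),*(np.percentile(a[k],[5,50,95]).round(1) for a in(x,y,z) if k.sum()))
s=bot.observe();print(s["tcp_pos"],s["ft_force"],(s["tcp_pos"]-org)@ex)
cv2.imwrite(sys.argv[1],cv2.resize(w["img"][...,::-1],(768,576)))
E
python3 m.py pics/w4.png
```

```text
top catch z 0
top tab 0
wrist catch z 0
wrist tab 1152 [27.4 33.  34.8] [-19.7  -1.9  12.9] [51.3 58.9 60.8]
[ 0.48658383 -0.07765603  0.04558567] [-1.67936218 -8.67594692  0.92584709] 0.017352512644984136
```

{"method": "send_rows", "body": {
  "series": [
    [0.06,0,0,0],
    [0.06,0,0,0],
    [0,0,0,0],
    [0,0,0,0]
  ]
}}

```text
time: 7.77
tcp_pos: [0.4866, -0.0775, 0.0456]
orientation: [0.002, 0.739, 0.674, -0.003]
ft_force: [-2.5, -15.6, 0.7]
width: 0.005
grip_force: 8.0
```

It's on the stop: 15.6 N with no motion. Back off and rise, then look.

{"method": "send_rows", "body": {
  "series": [
    [-0.15,0,0,0],
    [-0.2,0,0,0],
    [-0.2,0,0,0],
    [-0.1,0,-0.5,0],
    [0,0,-1,0],
    [0,0,-1,0],
    [-0.5,0,-1,0],
    [-1,0,-1,0]
  ]
}}

```text
time: 8.43
tcp_pos: [0.4826, -0.1308, 0.1819]
orientation: [-0.0, 0.734, 0.679, 0.002]
ft_force: [2.3, -0.3, -1.0]
width: 0.004
grip_force: 0.0
```

{"method": "send_rows", "body": {
  "series": [
    [-1,0,-0.5,0],
    [-1,0,0,0],
    [0,0,0,0],
    [0,0,0,0],
    [0,0,0,0]
  ]
}}

```text
time: 8.85
tcp_pos: [0.4765, -0.1937, 0.1948]
orientation: [-0.0, 0.737, 0.676, 0.001]
ft_force: [-0.1, 0.6, 0.1]
width: 0.006
grip_force: 0.0
```

```bash
python3 m.py pics/w5.png
```

```text
top catch z 92 [-48.5 -28.1  -7.9] [-5.3  2.9 11.1] [33.8 36.8 40.7]
top tab 30 [28.3 31.4 34.4] [-20.4  -5.7  10.4] [53.8 59.3 62.5]
wrist catch z 714 [-47.3 -27.6  -8.5] [-5.6  3.  11.4] [35.4 36.6 38. ]
wrist tab 295 [28.4 30.6 33.4] [-20.   -3.9  12.4] [53.  59.  60.6]
[ 0.47651839 -0.19305518  0.19468379] [ 0.07088394 -0.40076125 -0.43416608] -0.09847917993619622
```

View pics/w5.png

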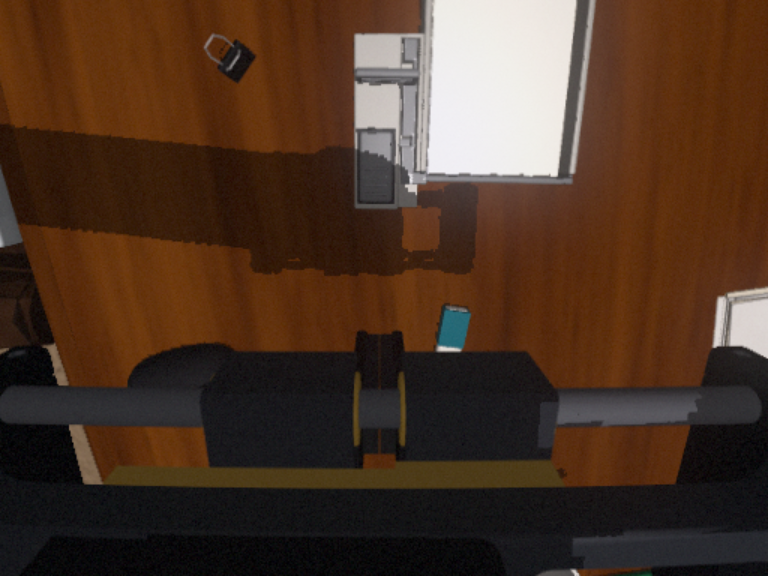

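The sliding end is home at (500,180) behind the cards. The tab is at x 28–34 mm, the catch is up again at 36.6 mm as at the start, and the robot is clear of everything.

```bash
python3 -c "
from bench import bot
print(bot.hand_in())"
```

```text
the job is handed in; nothing more can be done
None
```

The sliding end is fully home behind the postcards and the catch has sprung up in the second notch; I handed the job in at about 9 s, but the hand-in did not report a verdict.

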